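# Ready the vacuum sealer for thicker bags

## Task

Get the vacuum sealer ready for the thicker bags: press the front end of its green power rocker fully down to switch it on, and turn the knurled seal-time dial clockwise until it clicks in with its white pointer at the orange mark. Do it all with the fingertips: roll the dial round by a light touch on its ribs, never gripping it between the fingers or knocking or leaning hard on it, and leave everything standing around where it is.

Things in the scene. Friction and masses are not known exactly. Their poses are not given: they have to be found in the camera images.
- sealer: steel vacuum sealer, 280 mm deep (x), 400 mm wide (y), fixed. Origin: centre of its underside on the bench; -x is its front (black closed lid, top 100 mm up), y its left, z up. Rear part (x -15 to 140 mm) has a flat dark deck 130 mm up. On it (x, y in mm): dial (45, -10), rocker (45, -135), gauge (60, 105) 54 across, 13 high, lamp (90, -90) 6 high, a pen at the left end
- seal_dial (a joint): seal-time dial on the deck, upright axis, black, 57 mm across its 24 upright ribs (2 mm proud, 7 mm apart, 3 to 23 mm above the deck). Rad, grows clockwise seen from above. Click stops at 0, 0.524, 1.047, 1.571, 2.094 (orange mark), 2.618; it springs to the nearer stop; about 2 N at the rim to leave one. White pointer at 75 deg minus this angle, counter-clockwise from the sealer's +x
- dial_top (a point): centre of the dial's flat top, 25 mm above the deck, on its axis; axes parallel to the sealer's
- orange_mark (a point): middle of the orange bar (17 x 7 mm) printed on the deck outside the dial's rim, the place for the pointer; the five other marks are thin and white
- rocker (a joint): green power rocker, 34 mm long (along the sealer's x) by 25 mm wide, in a black frame. Value in rad: 0 off (rear end down, front end up), 0.30 on (front end, with a white dot, fully down); stays where it is left; takes about 2 to 3 N at the end
- rocker_on_end (a point): middle of the front half of the rocker, 11 mm in front of its pivot, 9 mm above the deck: where to press straight down. The raised front end stands about 11 mm above the deck when off and 6 mm when on
- gas_can_a: red gas can, 68 mm across, 190 mm high, upright left of the sealer; origin at the centre of its foot
- gas_can_b: blue gas can, the same size, left of the sealer
- torch: gas torch on its can, 250 mm high, beyond the cans at the left; origin at the centre of its foot
- tape: roll of brown tape, 92 mm across, 48 mm high, lying right of the sealer; origin at the centre of its underside
- pen: marker pen, 125 mm long, 15 mm high, lying along x on the left end of the sealer's deck; origin at the centre of its underside
- tray_stack: stack of black trays, 208 x 138 x 56 mm, at the left; origin at the centre of its underside
- sauce: dark sauce bottle with a red cap, 62 mm across, 190 mm high, right of the sealer, towards its rear; origin at the centre of its foot

How it is judged (in metres and radians):
At the end, for the whole second after the job is handed in: the dial rests clicked in at the orange mark (2.094 rad, within 0.09), the rocker's front end is down (over 0.25 of 0.30 rad), and every loose thing is within 20 mm of where it stood (value of joint seal_dial between 2 and 2.19 rad and velocity of joint seal_dial between -0.05 and 0.05 rad/s and value of joint rocker above 0.25 rad and distance of each of gas_can_a, gas_can_b, torch, tape, pen, tray_stack, sauce from where it was at the start of the episode below 0.02 m); the robot touches nothing.
It fails at once if the dial is gripped between the fingers (horizontal distance between the grasp point and dial_top below 0.012 m and z of the grasp point in the frame of dial_top below 0.012 m and contact force between the fingers and seal_dial above 1 N).
It fails at once if the dial is struck or leaned on with more than 80 N (contact force between the fingers and seal_dial above 80 N).
It fails at once if a loose thing around is moved, lifted or knocked over (distance of any of gas_can_a, gas_can_b, torch, tape, pen, tray_stack, sauce from where it was at the start of the episode above 0.03 m or angle between any of gas_can_a, gas_can_b, torch, sauce's own z axis and vertical above 0.5 rad).
It also fails if it takes over 48 s, if anything falls off the work surface, if the arm or the gripper's body presses on something with over 40 N, if the wrist force passes 120 N, or if a joint passes its speed limit or range.

## Robot

A 6-joint arm with a two-finger parallel gripper is mounted at the origin on the work surface. World frame = base frame: x ahead of the robot, y to its left, z up, the work surface at z = 0. Lengths are in mm, angles in degrees, forces in N, time in s.
With the tool pointing down it reaches from about 350 to 850 mm from the base axis. Payload 8.1 kg.
Tool frame: the origin (TCP) lies at the very end of the fingers, on their centre line; the grasp point (between the pads) lies 19 mm behind it (r.grip_depth is the distance from the TCP to the grasp point, in mm); y points along the fingers, z is the direction in which the jaws open and shut, and the axes are right-handed (so a half turn about y gives the same grasp; the last joint's range is limited). The gripper opens to 85 mm and grips with 20 to 120 N. Pads are 22 mm wide; open, the fingers measure 114 mm over their backs; the gripper's body (76 mm by 85 mm) begins 54 mm behind the grasp point. The pads swing forward as they close: fully open they stand 13 mm farther back than shut.
Start: joints at [-80.638, 7.471, 85.268, -0, 87.261, -4.893], TCP at [147.765, -581.525, 231.292] pointing down, gripper open.
Joint ranges: [-169.43, 169.43], [-51.17, 129.36], [1.28, 143.12], [-76.62, 256.62], [0, 156.53], [-152.29, 152.29]. Speed limits (degrees/s): [136.94, 136.94, 159.86, 180, 180, 180].

## Interface

Orientations are given as [roll, pitch, yaw] about the fixed x, y, z axes, in that order (R = Rz(yaw) Ry(pitch) Rx(roll)).
In Python, from bench import readout, eyes, r gives the robot as it stands. The module is installed in compiled form; this text tells all that it offers.
- The arm moves only by the tool move_arm, never from a script. Its argument "motion" is text: rows parted by semicolons, each of 6 numbers parted by spaces: the shift along the world's x, y, z in cm, then the turn, a rotation vector about the world's x, y, z in degrees. A call has 1 to 10 rows; each row is the pose to reach, as a shift and turn from the pose commanded when the call began; what a row does not reach only later rows make up. A row lasts 1/12 s, in which the tool goes at most 41.7 mm and 7.16 degrees, less where a joint would pass 70% of its speed; a pose out of reach is approached as far as the arm can. A call with a gripper value outside its range is refused whole. "fingers" is the finger opening in cm, from 0 to 8.54, set as the call begins (left out, the last holds). The fingers move at their own pace and stop on an object; "squeeze" is the grip in N (left out, the last holds). Time passes only in rows, so rows that repeat a pose let the fingers close. It gives the time, the measured TCP pose, the force and the opening at its end, in the units of the state.
- readout.sense(): the state, without advancing time (a new reading comes with each control period).
- eyes.snapshot(name): name is "side" or "top"; returns a dict with "image" (400x640x3 uint8, blue, green, red), "fx", "fy", "cx", "cy" (pixels), "world_to_cam" (4x4, takes a point from world to camera coordinates). Camera axes: x right, y down, z forward; pixel columns grow to the right and rows downward; lengths in mm; the calibration is good to about 2 mm. A picture is of the moment at which its call begins. There is no depth.
- r.hand_in(): hands the job in, once; it reports no verdict.
The state is a dict: "time": time; "joint_pos": joint angles; "qd": joint speeds; "joint_efforts": joint torques, N m; "tool_pos": TCP position; "tcp_rot": TCP orientation; "ft_force": force on the tool from outside, world axes, zero at the start; "wrist_torque": the same for the moment, N m; "finger_gap": finger opening in mm.
Only numpy, scipy, OpenCV 4.12 (cv2) and the standard library are available. Lean on these libraries where they do the work, as an engineer would, in place of code of your own. Each camera call takes 0.05 s, during which the arm holds its last target. There are 200 camera calls.

## Working session

There is one attempt and no reset: what is moved stays moved. The work goes in short steps, Python scripts to look and compute and a tool call to move; the robot and the scene stay as the last step left them, time stands still between calls to the robot, and variables do not carry over. Pictures are saved under pics/ and viewed, about 8 in all and at most 12, crops included, and the job is handed in when it is done.

Besides the shell and the picture viewer there is one more tool, called after "Request:" as name(argument=value, ...), one argument or row to a line, values as JSON. move_arm: Moves the arm, as the interface text tells. Its arguments: {"type":"object","properties":{"motion":{"type":"string"},"fingers":{"type":"number"},"squeeze":{"type":"number"}},"required":["motion"]}

```bash
mkdir -p pics; python3 - <<'E'
from bench import readout, eyes, r
import cv2
for n in("side","top"):
    s=eyes.snapshot(n); cv2.imwrite(f"pics/{n}0.png",s["image"]); print(n,s["fx"],s["fy"],s["cx"],s["cy"]); print(s["world_to_cam"])
print(readout.sense())
E
```

```text
side 399.5832399342155 399.5832399342155 315.440764820822 195.66811931233906
[[-8.59940050e-01 -5.09971837e-01  2.07806538e-02  5.49152854e+02]
 [-3.44755099e-01  5.50356900e-01 -7.60428303e-01  1.76744114e+02]
 [ 3.76360243e-01 -6.61086990e-01 -6.49089331e-01  1.12405090e+03]
 [ 0.00000000e+00  0.00000000e+00  0.00000000e+00  1.00000000e+00]]
top 456.2093192941579 456.2093192941579 320.4177775966968 197.57005326264382
[[ 2.33079742e-02 -9.99726739e-01  1.78511990e-03  1.26305789e+02]
 [-9.96544013e-01 -2.33761008e-02 -7.97093977e-02  5.76854147e+02]
 [ 7.97293454e-02  7.89140324e-05 -9.96816545e-01  1.57971186e+03]
 [ 0.00000000e+00  0.00000000e+00  0.00000000e+00  1.00000000e+00]]
{'time': 0.1, 'joint_pos': array([-8.06395912e+01,  7.51195038e+00,  8.53237769e+01, -8.94718386e-04,
        8.72608233e+01, -4.89219337e+00]), 'qd': array([ 0.112517  , -0.14669443, -0.20220619,  0.04718849, -0.02333604,
        0.06645974]), 'joint_efforts': array([ 2.64830793e-03, -5.70948565e+01, -5.01941335e+01, -5.21201787e-05,
        8.06678989e-03,  6.58590648e-05]), 'tool_pos': array([ 147.66225036, -581.03383226,  230.33006784]), 'tcp_rot': array([-9.00962750e+01,  7.34357304e-03, -1.65747360e+02]), 'ft_force': array([ 0.33223825, -0.22869529, -0.02179789]), 'wrist_torque': array([ 0.00618524, -0.05723406,  0.02093405]), 'finger_gap': 85.12263255112404}
```

View pics/top0.png

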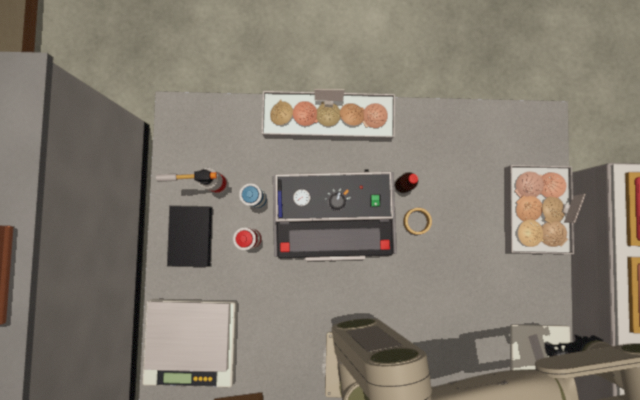

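View pics/side0.png

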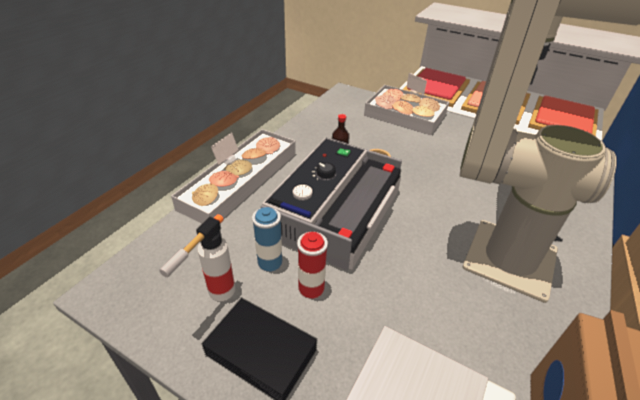

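```bash
cat >h.py <<'E'
import cv2,numpy as np
from bench import eyes
def ray(s,u,v,z):
    T=s["world_to_cam"];R=T[:3,:3];c=-R.T@T[:3,3]
    d=R.T@np.array([(u-s["cx"])/s["fx"],(v-s["cy"])/s["fy"],1.]);return c+d*(z-c[2])/d[2]
def blobs(s,lo,hi,box,amin=3):
    x0,y0,x1,y1=box;h=cv2.cvtColor(s["image"][y0:y1,x0:x1],cv2.COLOR_BGR2HSV)
    m=cv2.inRange(h,lo,hi);n,_,st,ce=cv2.connectedComponentsWithStats(m)
    return [(ce[i]+[x0,y0],st[i]) for i in range(1,n) if st[i][4]>=amin]
E
python3 - <<'E'
from h import *
for n,box in(("top",(270,165,400,225)),("side",(260,130,400,220))):
    s=eyes.snapshot(n)
    x0,y0,x1,y1=box
    cv2.imwrite(f"pics/{n}1.png",cv2.resize(s["image"][y0:y1,x0:x1],None,fx=5.5,fy=5.5,interpolation=cv2.INTER_CUBIC))
    for nm,lo,hi,z in(("green",(45,100,60),(80,255,255),138),("orange",(8,90,90),(24,255,255),130),("white",(0,0,170),(180,60,255),143),("blue",(110,120,40),(130,255,255),140),("red",(0,150,80),(7,255,255),134)):
        for c,st in blobs(s,lo,hi,box): print(n,nm,c.round(1),st,ray(s,*c,z).round(1))
E
```

```text
top green [374.9 199.7] [101  30   9  11  85] [561.8 -37.9 138. ]
top orange [345.7 191.7] [73 24  6  6 23] [586.6  57.3 130. ]
top white [323.1 177.1] [  5   7 116  41 216] [631.3 132.6 143. ]
top white [301.4 197. ] [ 24  25  16  15 198] [564.4 201.7 143. ]
top white [338. 196.] [67 28  3  6  8] [570.6  82.7 143. ]
top white [391. 200.] [121  29   1  13  13] [561.6 -89.7 143. ]
top white [391.8 212. ] [121  45   2   5   5] [522.7 -92.7 143. ]
top white [279.4 219.3] [ 6 52  9  4 18] [490.4 270.7 143. ]
top white [336.4 218.2] [53 53 32  2 41] [498.3  86.4 143. ]
top white [359.8 217.6] [87 52  6  2  8] [502.   10.9 143. ]
top white [377.8 217.1] [97 52 25  2 29] [504.9 -47.6 143. ]
top white [297.  219.2] [17 54 25  2 32] [492.1 213.8 143. ]
top white [314. 219.] [43 54  3  1  3] [494.1 158.9 143. ]
top blue [280.  204.8] [ 9 39  3  2  4] [537.9 270.6 140. ]
top blue [280. 208.] [10 42  1  3  3] [527.3 270.2 140. ]
top blue [280.1 213.4] [ 9 46  3  6  9] [509.6 269.3 140. ]
side green [343.1 151.6] [77 18 14  8 70] [559.9 -33.6 138. ]
side orange [268.2 145.8] [  0   7  20  20 277]
[... 185 characters left out ...]
.2] [  51    0   89   90 1220] [493.  -97.3 143. ]
side white [263.7 135.9] [ 0  4 11  6 37] [821.2  32.7 143. ]
side white [274.8 153. ] [  0   8  32  33 243] [733.4  94.3 143. ]
side white [321.8 164.4] [60 33  5  4 11] [579.4  67.9 143. ]
side white [302.1 190.9] [ 33  55  19  13 199] [563.5 205.2 143. ]
side white [382.8 202.9] [111  56  24  34 137] [352.5 132.6 143. ]
side white [399.  188.5] [139  57   1   4   4] [338.1  51.6 143. ]
side white [395.9 210.2] [129  66  11  24 148] [311.3 141.2 143. ]
side blue [295.5 209.2] [ 20  72  31  15 162] [540.  275.3 140. ]
side red [324.1 154.9] [63 24  3  3  8] [604.5   9.3 134. ]
side red [388.1 167.4] [123  34  11   8  70] [406.9 -37.2 134. ]
```

View pics/top1.png

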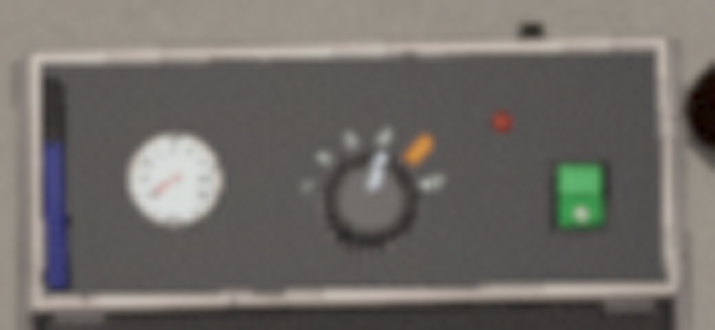

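View pics/side1.png

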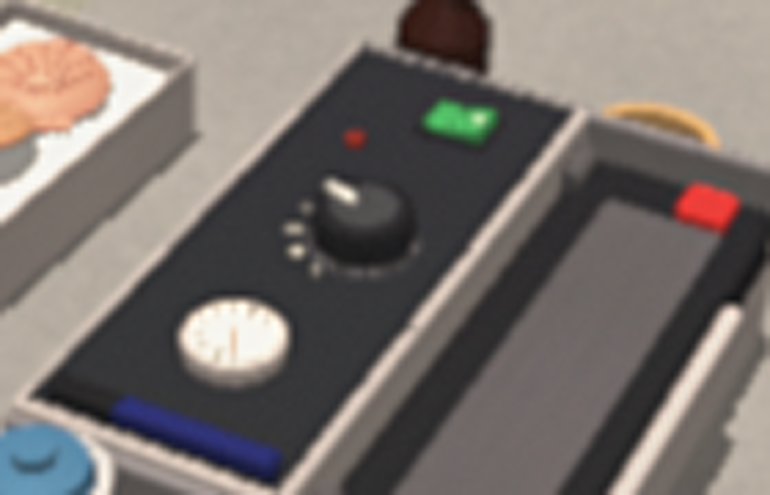

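The side and top views agree. They put the sealer's yaw at about 2.8°, the dial axis near (555, 88) and the rocker pivot near (561, -36.5). The pointer is at the fourth mark (1.571), one click short of the orange mark. I'll close the fingers and travel to the rocker first.

Request:
move_arm(
  motion="0.8 1.1 0 0 0 -1; 2.4 3.3 0.5 0 0 -2; 4.3 6 1 0 0 -3; 6.3 8.7 1 0 0 -4; 8.3 11.4 1 0 0 -5; 10.2 14.1 1 0 0 -6; 12.2 16.9 1 0 0 -7; 14.1 19.6 1 0 0 -8; 16.1 22.3 1 0 0 -10; 18.1 25 1 0 0 -11.4",
  fingers=0,
  squeeze=20,
)

```text
time: 1.03
tool_pos: [329.3, -330.0, 241.2]
tcp_rot: [-90.0, 0.0, -177.3]
ft_force: [1.1, -0.1, 0.4]
finger_gap: 0.0
```

Request:
move_arm(
  motion="2 2.7 0 0 0 0; 4 5.4 0 0 0 0; 6 8.1 0 0 0 0; 8 10.8 0 0 0 0; 10.3 13.9 0 0 0 0; 12.6 17.2 0 0 0 0; 15 20.4 0 0 0 0; 17.5 23.8 0 0 0 0; 19.6 26.8 0 0 0 0; 20.5 28 0 0 0 0",
)

```text
time: 1.87
tool_pos: [535.4, -47.4, 241.0]
tcp_rot: [-90.1, 0.0, -177.0]
ft_force: [0.5, -0.9, 1.8]
finger_gap: 0.2
```

Request:
move_arm(
  motion="0.5 0.7 -0.5 0 0 0; 0.7 1.4 -2 0 0 0; 0.7 1.4 -4 0 0 0; 0.7 1.4 -6 0 0 0; 0.7 1.4 -7.5 0 0 0; 0.7 1.4 -8.1 0 0 0; 0.7 1.4 -8.1 0 0 0; 0.7 1.4 -8.1 0 0 0",
)

```text
time: 2.53
tool_pos: [540.6, -38.1, 160.5]
tcp_rot: [-90.0, -0.0, -177.2]
ft_force: [0.8, 0.5, -0.1]
finger_gap: -0.2
```

```bash
python3 - <<'E'
from h import *
from bench import readout
s=eyes.snapshot("side");t=eyes.snapshot("top")
a=cv2.resize(s["image"][110:230,270:400],None,fx=5,fy=5,interpolation=cv2.INTER_CUBIC)
cv2.imwrite("pics/side2.png",a)
q=readout.sense();print(q["time"],q["tool_pos"],q["tcp_rot"],q["ft_force"],q["finger_gap"])
E
```

```text
2.6333 [541.52413857 -37.99331329 161.76075934] [-8.99706519e+01  1.19745757e-01 -1.77170974e+02] [0.60528267 0.13138841 0.18204781] -0.23376435842782015
```

View pics/side2.png

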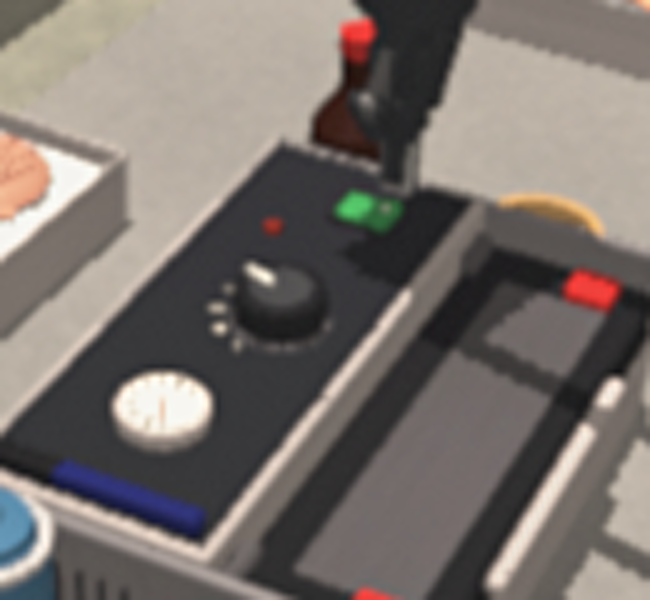

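The side view shows the fingertips at about (350, 147) px, just above the front end of the rocker, with nothing else in the way. I'll press down slowly.

Request:
move_arm(
  motion="0 0 -0.8 0 0 0; 0 0 -1.5 0 0 0; 0 0 -1.8 0 0 0; 0 0 -2 0 0 0; 0 0 -2.1 0 0 0; 0 0 -2.2 0 0 0; 0 0 -2.3 0 0 0; 0 0 -2.3 0 0 0",
)

```text
time: 3.3
tool_pos: [540.8, -37.5, 137.3]
tcp_rot: [-90.0, 0.0, -177.1]
ft_force: [-0.2, -0.2, 0.6]
finger_gap: 0.2
```

Request:
move_arm(
  motion="0 0 -0.1 0 0 0; 0 0 -0.2 0 0 0; 0 0 -0.2 0 0 0",
)

```text
time: 3.55
tool_pos: [541.0, -37.6, 136.0]
tcp_rot: [-90.0, 0.0, -177.1]
ft_force: [-2.7, -0.3, 5.0]
finger_gap: -0.1
```

```bash
python3 - <<'E'
from h import *
from bench import readout
s=eyes.snapshot("side");t=eyes.snapshot("top")
f=lambda i:cv2.resize(i,None,fx=8,fy=8,interpolation=cv2.INTER_CUBIC)
cv2.imwrite("pics/3.png",np.vstack([f(s["image"][130:165,310:380]),f(t["image"][180:215,330:400])]))
q=readout.sense();print(q["tool_pos"],q["ft_force"])
E
```

```text
[541.00303246 -37.5352079  136.00984409] [-3.55826106  0.17656603  5.97921342]
```

View pics/3.png

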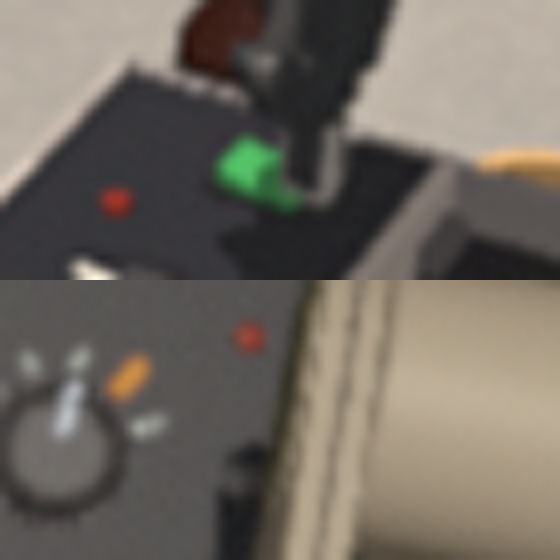

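The rear end of the rocker is rising and the tip is on the front end with about 6 N. I'll press further until it meets a firm stop.

Request:
move_arm(
  motion="0 0 -0.1 0 0 0; 0 0 -0.1 0 0 0; 0 0 -0.1 0 0 0",
)

```text
time: 3.9
tool_pos: [541.1, -37.5, 135.9]
tcp_rot: [-90.0, 0.1, -177.1]
ft_force: [-6.4, 1.9, 13.3]
finger_gap: 0.1
```

Request:
move_arm(
  motion="0 0 -0.1 0 0 0; 0 0 -0.1 0 0 0; 0 0 -0.1 0 0 0",
)

```text
time: 4.15
tool_pos: [541.1, -37.6, 135.7]
tcp_rot: [-90.0, 0.1, -177.1]
ft_force: [-9.9, 0.8, 17.8]
finger_gap: 0.2
```

The tip stalled firmly at 5.8 mm above the deck, which matches the "on" height of 6 mm. I'll lift off and go to just in front of the dial. The finger side (half-width 11 mm) will touch the front ribs, and moving it to +y turns the dial clockwise.

Request:
move_arm(
  motion="0 0 1 0 0 0; 0 0 3 0 0 0; -0.5 1 5 0 0 0; -1.2 3.5 5 0 0 0; -2 6.5 5 0 0 0; -2.8 9.5 5 0 0 0; -3.2 11.3 5 0 0 0; -3.2 11.6 5 0 0 0; -3.2 11.6 5 0 0 0",
)

```text
time: 4.9
tool_pos: [508.8, 79.5, 183.4]
tcp_rot: [-90.0, 0.0, -177.0]
ft_force: [-0.4, -0.2, 0.2]
finger_gap: -0.0
```

Request:
move_arm(
  motion="0 0 -0.8 0 0 0; 0 0 -2.3 0 0 0; 0 0 -3.8 0 0 0; 0 0 -4.4 0 0 0; 0 0 -4.5 0 0 0; 0 0 -4.5 0 0 0",
)

```text
time: 5.4
tool_pos: [508.5, 77.7, 137.7]
tcp_rot: [-90.0, -0.1, -177.2]
ft_force: [-0.3, 1.2, 0.6]
finger_gap: -0.1
```

```bash
python3 - <<'E'
from h import *
from bench import readout
s=eyes.snapshot("side")
cv2.imwrite("pics/4.png",cv2.resize(s["image"][130:205,280:390],None,fx=7,fy=7,interpolation=cv2.INTER_CUBIC))
q=readout.sense();print(q["tool_pos"],q["ft_force"])
E
```

```text
[509.05961031  77.86740816 138.53160961] [0.49146872 0.89219926 1.11657371]
```

View pics/4.png

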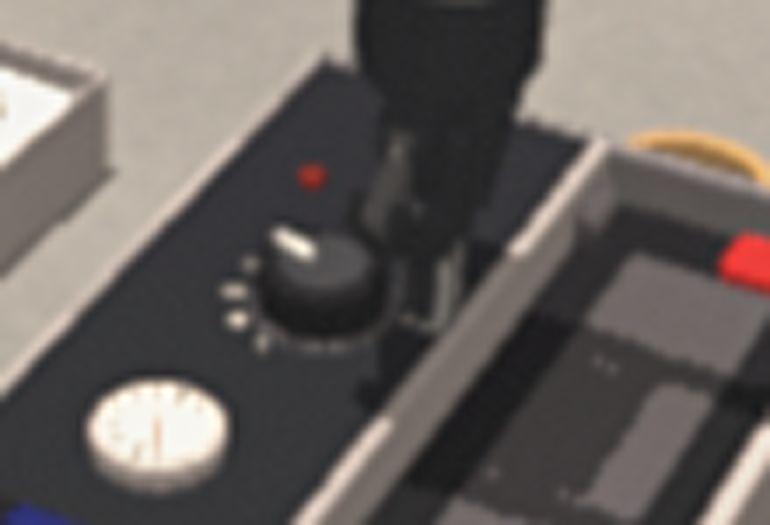

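The finger is in front of the dial at about (340, 175) px, clear of it, and the pointer has not moved. I'll ease in toward the ribs.

Request:
move_arm(
  motion="0.2 0 0 0 0 0; 0.4 0 0 0 0 0; 0.5 0 0 0 0 0; 0.6 0 0 0 0 0; 0.7 0 0 0 0 0; 0.7 0 0 0 0 0",
)

```text
time: 5.95
tool_pos: [515.2, 78.6, 138.3]
tcp_rot: [-90.0, -0.1, -177.1]
ft_force: [-4.2, -0.2, 2.7]
finger_gap: 0.1
```

Request:
move_arm(
  motion="0.05 0 0 0 0 0; 0.1 0 0 0 0 0; 0.1 0.1 0 0 0 0; 0.1 0.2 0 0 0 0; 0.1 0.3 0 0 0 0; 0.1 0.4 0 0 0 0",
)

```text
time: 6.45
tool_pos: [515.3, 82.0, 138.0]
tcp_rot: [-89.9, -0.2, -177.1]
ft_force: [-8.0, -1.9, 3.3]
finger_gap: 0.1
```

Request:
move_arm(
  motion="0 0.1 0 0 0 0; 0 0.2 0 0 0 0; 0 0.3 0 0 0 0; 0 0.4 0 0 0 0; 0 0.5 0 0 0 0; 0 0.5 0 0 0 0",
)

```text
time: 6.95
tool_pos: [515.0, 87.4, 137.8]
tcp_rot: [-90.0, -0.2, -177.1]
ft_force: [-9.6, -0.6, 5.6]
finger_gap: 0.2
```

```bash
python3 - <<'E'
from h import *
from bench import readout
s=eyes.snapshot("side")
cv2.imwrite("pics/5.png",cv2.resize(s["image"][145:195,300:370],None,fx=8,fy=8,interpolation=cv2.INTER_CUBIC))
q=readout.sense();print(q["tool_pos"],q["ft_force"])
E
```

```text
[514.97131527  87.44903528 137.78312316] [-10.09574664  -1.42729169   5.31472165]
```

View pics/5.png

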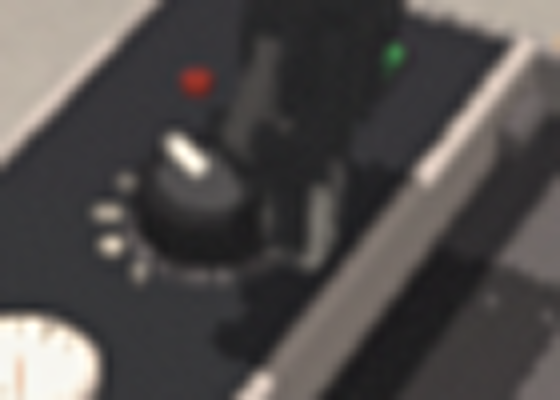

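The pointer has turned clockwise part of the way. I'll keep rolling.

Request:
move_arm(
  motion="0 0.1 0 0 0 0; 0 0.2 0 0 0 0; 0 0.3 0 0 0 0; 0 0.4 0 0 0 0; 0 0.5 0 0 0 0; 0 0.5 0 0 0 0",
)

```text
time: 7.5
tool_pos: [515.4, 93.1, 137.9]
tcp_rot: [-90.0, -0.2, -177.1]
ft_force: [-7.5, 3.0, 3.6]
finger_gap: -0.1
```

Request:
move_arm(
  motion="-0.1 0 0 0 0 0; -0.3 0 0 0 0 0; -0.8 0 0 0 0 0; -1.2 0 0 0 0 0; -1.2 0 1 0 0 0; -1.2 -1 3 0 0 0; -1.8 -3 6 0 0 0; -3 -5 8 0 0 0; -5 -7 9 0 0 0; -7 -9 9 0 0 0",
)

```text
time: 8.33
tool_pos: [448.0, 1.5, 232.7]
tcp_rot: [-89.9, 0.4, -177.1]
ft_force: [-0.7, -0.9, -0.3]
finger_gap: 0.2
```

Request:
move_arm(
  motion="-2 -3 0 0 0 0; -4 -6 0 0 0 0; -6 -9 0 0 0 0; -7.5 -12 0 0 0 0; -8 -15 0 0 0 0; -8 -18 0 0 0 0; -8 -21 0 0 0 0; -8 -23 0 0 0 0; -8 -24 0 0 0 0; -8 -24 0 0 0 0",
)

```text
time: 9.17
tool_pos: [366.6, -239.2, 228.9]
tcp_rot: [-90.0, 0.0, -177.3]
ft_force: [1.0, 0.2, -1.5]
finger_gap: -0.1
```

```bash
python3 - <<'E'
from h import *
from bench import readout
s=eyes.snapshot("side");t=eyes.snapshot("top")
a=cv2.resize(s["image"][135:210,280:390],(770,300),interpolation=cv2.INTER_CUBIC)
b=cv2.resize(t["image"][180:220,290:392],(770,300),interpolation=cv2.INTER_CUBIC)
cv2.imwrite("pics/6.png",np.vstack([a,b]));np.save("t6.npy",t["image"]);np.save("s6.npy",s["image"])
q=readout.sense();print(q["time"],q["tool_pos"],q["ft_force"])
E
```

```text
9.2667 [ 366.79011045 -237.07749155  228.6190255 ] [0.75656472 0.52579817 0.56359567]
```

View pics/6.png

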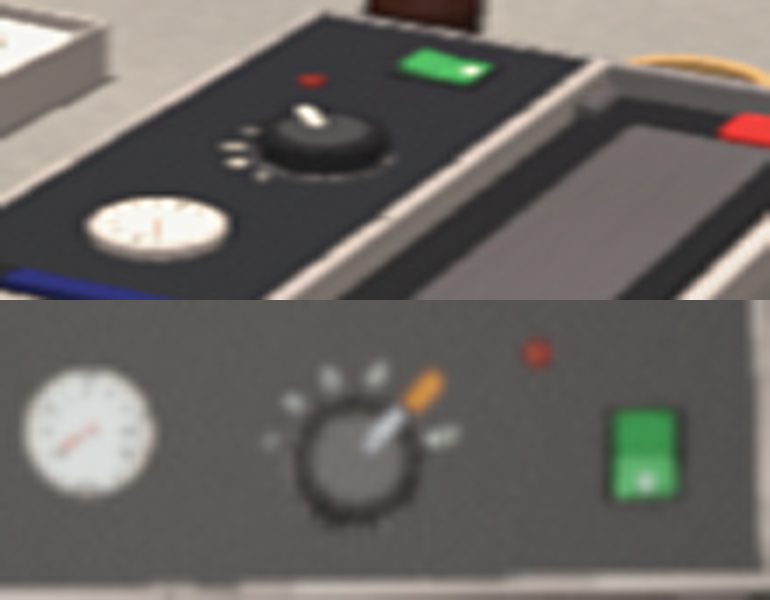

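The dial pointer at (343, 198) px is in line with the orange bar. The rocker's shading has flipped, so its front end is now down. I'll check that the loose things haven't moved, then hand in.

```bash
python3 - <<'E'
from h import *
from bench import r
a=cv2.imread("pics/top0.png");b=np.load("t6.npy");a2=cv2.imread("pics/side0.png");b2=np.load("s6.npy")
for n,p,q,(x0,y0,x1,y1) in(("cans/torch/trays",a,b,(155,160,272,272)),("pen",a,b,(274,170,292,222)),("sauce+tape",a,b,(394,165,435,240)),("side left",a2,b2,(160,190,335,400))):
    d=cv2.absdiff(p,q)[y0:y1,x0:x1].max(2);print(n,(d>50).sum(),d.size)
print(r.hand_in())
E
```

```text
cans/torch/trays 0 13104
pen 0 936
sauce+tape 0 3075
side left 0 36750
the job is handed in; nothing more can be done
None
```

The job is done and handed in at about 9.3 s of the 48 s allowed; `hand_in` gives no verdict, so these are my own checks.

- **Rocker:** I pressed its front end down with the closed fingertips until it stopped firmly, 5.8 mm above the deck at about 18 N. That matches the 6 mm "on" height. The last picture shows its shading flipped, so the front end is down.
- **Dial:** It started at 1.571 rad, one click short. I rolled it clockwise with one finger side against its front ribs, at about 10 N. After I backed off, the pointer was in line with the orange bar. I judged this by eye from the top picture and did not measure the angle in numbers.
- **Things around:** Comparing the pictures from before and after showed no changed pixels around the cans, torch, trays, pen, sauce or tape.
- **Arm:** It was in free air at hand-in, with contact forces within noise.

No check failed or disagreed.

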